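# Shut off one place of the filtration manifold and take its crucible down

### The arm

A 6-joint arm with a two-finger parallel gripper is mounted at the origin on a cart in front of the work surface, level with it; the furniture and walls round the work are solid. World frame = base frame: x ahead of the robot, y to its left, z up, the work surface at z = 0. Lengths are in m, angles in rad, forces in N, time in s.
With the tool pointing down it reaches from about 0.225 to 0.725 m from the base axis. Payload 3.1 kg.
Tool frame: the origin (TCP) lies midway between the tips of the shut fingers; the grasp point (between the pads) lies 19 mm behind it; z points along the fingers, y is the line along which they close (so a half turn about z gives the same grasp; the last joint's range is limited). The gripper opens to 85 mm and grips with 20 to 120 N. Pads are 22 mm wide; open, the fingers measure 114 mm over their backs; the gripper's body (76 mm by 85 mm) begins 54 mm behind the grasp point. The pads swing forward as they close: fully open they stand 13 mm farther back than shut.
Start: joints at [-1.43, 0.048, 0.099, 1.622, 0, 1.443], TCP at [0.139, -0.506, 0.231] pointing down, gripper open.
Joint ranges: [-2.91, 2.91], [-0.99, 1.94], [-1.21, 1.42], [-2.12, 2.29], [-1.49, 1.47], [-3.14, 3.14]. Speed limits (rad/s): [2.79, 2.79, 3.14, 3.14, 3.14, 3.14].

### API

Orientations are given as a unit quaternion [w, x, y, z].
In Python, from cell import r gives the robot as it stands.
- The arm moves only by the tool move_arm, never from a script. Its arguments are lists of equal length, an entry for each row: "dp": the shift along the tool's x, y, z in units of 40 mm (1.0 is 40 mm), a list of three; "delta_rot": the turn, a rotation vector about the tool's x, y, z in units of 5 degrees (1.0 is 5 degrees), a list of three; "claw": the opening, from 0 (shut) to 1 (fully open). In form: {"dp": [[dx, dy, dz], ...], "delta_rot": [[rx, ry, rz], ...], "claw": [claw, ...]}. A call has 1 to 5 rows; each row is the pose to reach, as a shift and turn from the pose commanded when the call began, along the tool's axes at that moment; what a row does not reach only later rows make up. A row lasts 1/10 s, in which the tool goes at most 50 mm and 8.59 degrees, less where a joint would pass 70% of its speed; a pose out of reach is approached as far as the arm can. A call with a gripper value outside its range is refused whole. The fingers move at their own pace and stop on an object; "force" is the grip in N (left out, the last holds). Time passes only in rows, so rows that repeat a pose let the fingers close. It gives the time, the measured TCP pose, the force, the opening and the grip force at its end, in the units of the state.
- r.observe(): the state, without advancing time (a new reading comes with each control period).
- r.read_camera(name): name is "scene" or "side" or "wrist"; returns a dict with "frame" (480x640x3 uint8, red, green, blue), "K" (3x3 intrinsics, pixels), "dist_coeffs" ([k1, k2, p1, p2, k3] as OpenCV has them; the pictures are not rectified), "rvec" (rotation vector, rad) and "tvec" (3), from world to camera coordinates, as OpenCV has them. Camera axes: x right, y down, z forward; pixel columns grow to the right and rows downward; lengths in m; the calibration is good to about 2 mm. A picture is of the moment at which its call begins. There is no depth.
- r.finish_job(): hands the job in; it is judged then, once.
Trained networks look in the newest picture that a camera, given by its name, has taken for a name from the list of things; names that differ only in an ending like _2 or _b are one class to them, and where a whole thing is asked for, a point or a joint stands for the part that bears it (a point fixed in the world has none). Each returns a list of dicts, best first, with "conf" (0 to 1); they miss things now and then, are a little off and sometimes report something else, mostly with a low value. They report only what shows in the picture. A call takes as long as a camera call. They do not tell look-alikes from the thing itself.
- r.find_in(target, camera): "pixel" ([column, row] in pixels, amid what is visible of it).
- r.cut_out(target, camera): "pixels" (480x640 bool, what is visible of it) and "pixel" ([column, row] in pixels, amid what is visible of it).
- r.mark_of(target, camera): "pixel" ([column, row] in pixels: a listed point, or the origin of a listed thing).
The state is a dict: "t": time; "joint_positions": joint angles; "joint_velocities": joint speeds; "tau": joint torques, N m; "eef_pos": TCP position; "orientation": TCP orientation; "wrist_force": force on the tool from outside, world axes, zero at the start; "moment": the same for the moment, N m; "grip_width": finger opening in m; "finger_force": force on a finger pad.
Only numpy, scipy, OpenCV 4.12 (cv2) and the standard library are available. Lean on these libraries where they do the work, as an engineer would, in place of code of your own. Each camera call takes 0.05 s, during which the arm holds its last target. There are 200 camera calls.

### The job

One crucible on the vacuum filtration manifold has run dry: its tap is the one still open, with its bar turned well across the row, while the other taps are shut, with their bars more or less along the row. Turn that tap clockwise until you feel it close on its washer and nip it up firmly without forcing it, so that it stays shut; only then lift the crucible straight behind it out of its collar and stand it upright in the steel tray. Do not so much as brush the other taps, and leave the other crucibles and everything else standing where they are; carry the crucible upright and do not drop it.

Things in the scene. Friction and masses are not known exactly. Their poses are not given: they have to be found in the camera images.
- tap_a: the open tap: black plastic bar handle, 41 mm long (y), 11 mm wide (x), spanning 14 to 36 mm above the white top face, on a vertical spindle. Origin on the spindle axis, level with the top face; z up. It starts 1.0 to 1.2 rad anticlockwise (seen from above) of the row direction, closes clockwise (z rotation decreasing), within one grasp of under 1.55 rad. The neighbouring taps are 62 mm away.
- tap_a_grip (a point): point on tap_a's axis 34 mm above the top face; turns with it. The tap runs free at 0.08 N m until its spindle meets a hidden rubber washer, anywhere within 0.25 rad either side of the bar lying along the row. Then the torque climbs 4.6 N m per rad: 0.22 N m in the hand is firmly shut, 0.30 is right, above 0.40 cuts the washer. Let go, it springs back a little but friction keeps it shut.
- tap_b: a shut tap, not to be touched: black plastic bar handle, 41 mm long (y), 11 mm wide (x), spanning 14 to 36 mm above the white top face, on a vertical spindle. Origin on the spindle axis, level with the top face; z up. Its bar is up to 0.25 rad off the row direction, its end 40 mm or more from tap_a's axis.
- tap_c: a shut tap like tap_b, not to be touched; origin and axes as tap_b.
- tap_d: a shut tap like tap_b, not to be touched; origin and axes as tap_b. Behind it is no crucible but a black rubber stopper, 28 mm above the top face.
- station_a: white block (150 x 58 x 46 mm, fixed) with tap_a in front (x = -42 mm) and crucible_a behind (x = +42 mm). Four such blocks stand side by side along y, 62 mm apart, in any order, on a rail. Origin: centre of its underside, 16 mm above the bench; top face at z = 46 mm. A vacuum gauge at the row's left end stands up to 45 mm above the top face.
- crucible_a: the crucible to take down: white porcelain, 48 mm across the rim, 40 mm at 14 mm height, 28 mm at the foot, 36 mm high, 35 to 70 g. Origin: centre of its underside, z up. Stands loose 2 mm above the top face in a black rubber collar (58 mm across) that reaches 10 mm up it. Neighbour crucibles are only 14 mm beside it along the row, so grip it front and back.
- crucible_b: a crucible like crucible_a on another place, to be left alone; origin and axes the same.
- crucible_c: a crucible like crucible_a on another place, to be left alone; origin and axes the same.
- tray: loose bare steel tray on the bench, 104 mm (x) by 134 mm (y), 14 mm high with a 16 mm high rolled rim, walls 3 mm; inner floor 3 mm above its underside. Origin at the centre of its underside, z up. A wall shelf hangs over the back of the bench, 0.48 m up, from x = 0.61 m on: keep the arm in front of it.
- tin: round aluminium sample tin, 60 mm across, 26 mm high, on the bench, to be left alone; origin at the centre of its underside.
- timer: white bench timer, 27 x 66 x 68 mm, standing on the bench, to be left alone; origin at the centre of its underside.
- vial: sample vial, 25 mm across, 60 mm high, to be left alone; origin at the centre of its underside.
- vial_2: a second such vial, to be left alone; origin at the centre of its underside.
- jar: white plastic jar, 56 mm across, 123 mm high, to be left alone; origin at the centre of its underside.
There are look-alikes about, which are no part of the job. What is shaped like the crucible_a but red is not meant.

How it is judged:
On the way:
1. the open tap is closed firmly on its washer (7 N or more at the washer, which is 0.22 N m in the hand) while its crucible still stands in its collar (contact force between tap_a_c3 and anything else above 7 N and distance of crucible_a from where it was at the start of the episode below 0.006 m), for 0.2 s.
At the end, for the whole second after the job is handed in: The tap that was open still presses on its washer (over 1.5 N); its crucible stands at rest and upright (within 0.1 rad) with its foot flat on the floor of the tray, which lies flat on the bench (contact force between tap_a_c3 and anything else above 1.5 N and x of crucible_a in the frame of tray between -0.04 and 0.04 m and y of crucible_a in the frame of tray between -0.055 and 0.055 m and z of crucible_a in the frame of tray below 0.007 m and angle between crucible_a's own z axis and vertical below 0.1 rad and linear speed of crucible_a below 0.02 m/s and angle between tray's own z axis and vertical below 0.05 rad); the robot touches nothing.
It fails at once if another tap is touched (over 0.5 N) (contact force between any of tap_b, tap_c, tap_d and anything else above 0.5 N).
It fails at once if the tap is forced: more than 18 N on its washer (over 0.40 N m in the hand) (contact force between tap_a_c3 and anything else above 18 N).
It fails at once if another crucible is shifted by more than 6 mm (distance of any of crucible_b, crucible_c from where it was at the start of the episode above 0.006 m).
It fails at once if the crucible is tipped by more than 0.6 rad, or dropped: touched by nothing while over 20 mm above the underside of the tray (angle between crucible_a's own z axis and vertical above 0.6 rad or (contact force between crucible_a and anything else below 0.02 N and z of crucible_a in the frame of tray above 0.02 m)).
It fails at once if a thing standing by is shifted by more than 20 mm (distance of any of tin, timer, vial, vial_2, jar from where it was at the start of the episode above 0.02 m).
It also fails if it takes over 72 s, if anything falls off the work surface, if the arm or the gripper's body presses on something with over 40 N, if the wrist force passes 120 N, or if a joint passes its speed limit or range.

## Working session

There is one attempt and no reset: what is moved stays moved. The work goes in short steps, Python scripts to look and compute and a tool call to move; the robot and the scene stay as the last step left them, time stands still between calls to the robot, and variables do not carry over. Pictures are saved under pics/ and viewed, at most 12 in all, crops included, and the job is handed in when it is done.

Besides the shell and the picture viewer there is one more tool, called after "Request:" as name(argument=value, ...), one argument or row to a line, values as JSON. move_arm: Moves the arm, as the interface text tells. Its arguments: {"type":"object","properties":{"dp":{"type":"array"},"delta_rot":{"type":"array"},"claw":{"type":"array"},"force":{"type":"number"}},"required":["dp","delta_rot","claw"]}

```bash
ls; mkdir -p pics; python3 - <<'E'
from cell import r
import cv2
s=r.observe(); print({k:(v if not hasattr(v,'round') else v) for k,v in s.items()})
ims=[]
for c in ("scene","side"):
    d=r.read_camera(c); cv2.imwrite(f"pics/{c}0.png",d["frame"][:,:,::-1]); print(c,d["K"],d["dist_coeffs"],d["rvec"],d["tvec"])
    for t in ("tap_a","crucible_a","tray","tap_a_grip"):
        print(t,[(round(x["conf"],2),[int(v) for v in x["pixel"]]) for x in r.mark_of(t,c)])
E
```

```text
pics
{'t': 0.0, 'joint_positions': array([-1.42978514e+00,  4.87419198e-02,  9.75986808e-02,  1.62198693e+00,
       -3.39704910e-05,  1.44305473e+00]), 'joint_velocities': array([ 0.00012288,  0.00260685,  0.00183183, -0.00065175, -0.00045899,
        0.00174862]), 'tau': array([-1.14324161e-03, -3.38781738e+01,  3.20016468e+01,  2.02273187e-02,
       -3.16244541e-04,  5.11355385e-07]), 'eef_pos': array([ 0.13932408, -0.50554804,  0.23012217]), 'orientation': array([-1.16678102e-03,  9.90984393e-01,  1.33972278e-01, -2.47270749e-05]), 'wrist_force': array([0.00189709, 0.17545874, 0.08071737]), 'moment': array([-0.01069255,  0.01913965, -0.03003186]), 'finger_force': 0.0, 'grip_width': 0.08556394979796217}
scene [[480.80922187   0.         325.91657063]
 [  0.         480.80922187 235.27910266]
 [  0.           0.           1.        ]] [-0.1187515  0.         0.         0.         0.       ] [ 2.26947935 -0.74603681  0.29215065] [-0.30390783  0.3125794   1.31347826]
tap_a []
crucible_a [(0.58, [316, 199]), (0.51, [302, 190]), (0.39, [338, 218])]
tray [(0.65, [359, 298])]
tap_a_grip [(0.47, [269, 181])]
side [[444.6648893    0.         315.46988136]
 [  0.         444.6648893  242.72872423]
 [  0.           0.           1.        ]] [-0.01763247  0.          0.          0.          0.        ] [ 2.16963254 -0.32656669  0.13763109] [-0.40168689  0.22786246  1.06107965]
tap_a [(0.57, [292, 213]), (0.54, [306, 230]), (0.41, [298, 226])]
crucible_a [(0.77, [313, 291]), (0.66, [344, 238]), (0.6, [325, 219]), (0.59, [316, 205])]
tray [(0.64, [326, 325])]
tap_a_grip [(0.5, [316, 238]), (0.29, [297, 193])]
```

```bash
python3 - <<'E'
import cv2,numpy as np
a=cv2.imread("pics/scene0.png");b=cv2.imread("pics/side0.png")
cv2.imwrite("pics/v1.png",cv2.resize(a[140:365,220:520],None,fx=2.66,fy=2.66,interpolation=cv2.INTER_CUBIC))
cv2.imwrite("pics/v2.png",cv2.resize(b[140:365,220:520],None,fx=2.66,fy=2.66,interpolation=cv2.INTER_CUBIC))
E
```

```text
(no output)
```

View pics/v1.png

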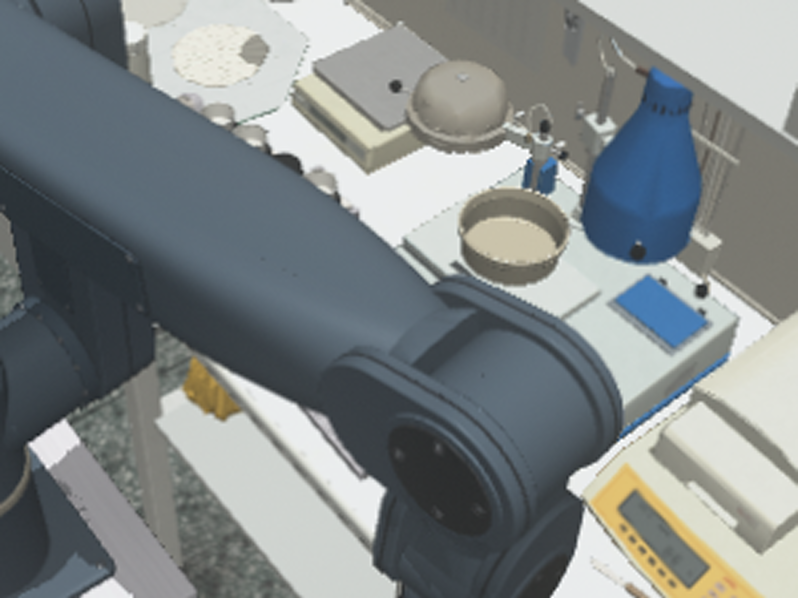

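View pics/v2.png

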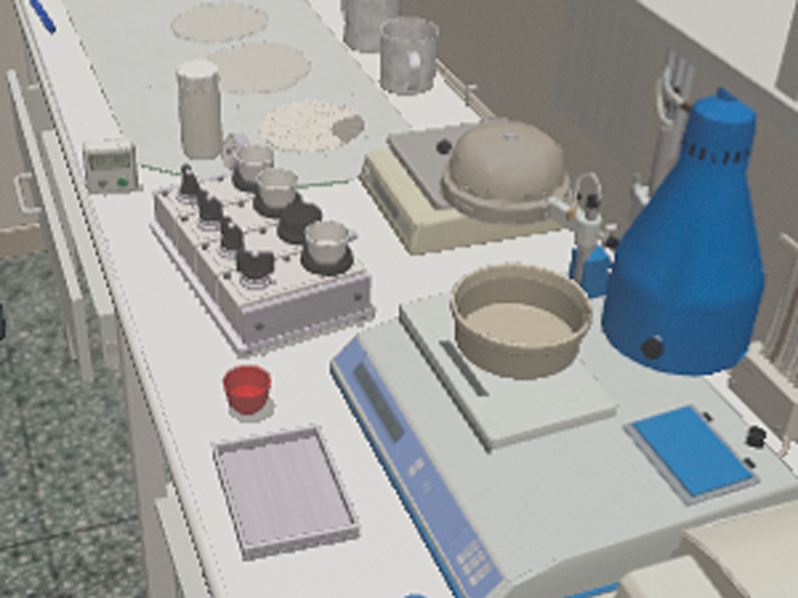

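View pics/scene0.png

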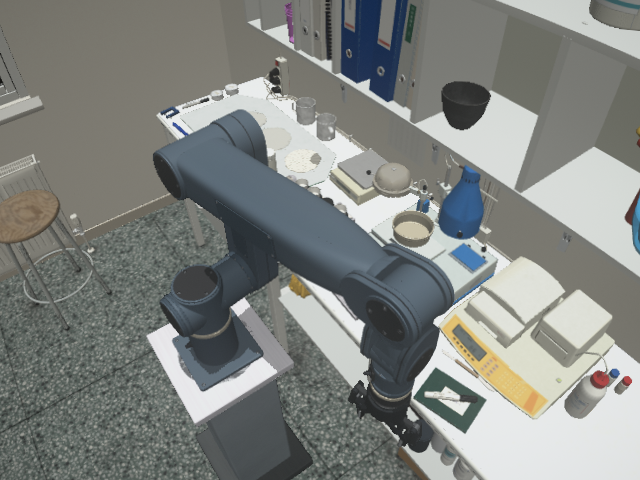

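The side view shows the manifold with four taps, at crop pixels (190,182), (210,208), (231,235) and (254,262). There are three white crucibles at (253,163), (276,190) and (327,245), and a stopper at (300,222). The red look-alike is at (247,390) and the tray at (285,490). The nearest tap looks as if it lies across the row, so I'll measure it now and check it in a crop.

```bash
cat > h.py <<'E'
import numpy as np,cv2
from scipy.spatial.transform import Rotation as Ro
from cell import r
def ray(d,px):
    n=cv2.undistortPoints(np.array([[px]],float),d["K"],d["dist_coeffs"])[0,0]
    R=cv2.Rodrigues(d["rvec"])[0]; o=-R.T@d["tvec"].ravel(); return o,R.T@np.array([n[0],n[1],1])
def at(d,px,z):
    o,v=ray(d,px); return o+v*(z-o[2])/v[2]
def proj(d,P): return cv2.projectPoints(np.array(P,float).reshape(-1,3),d["rvec"],d["tvec"],d["K"],d["dist_coeffs"])[0][:,0]
def pose():
    s=r.observe(); q=s["orientation"]; return s["eef_pos"],Ro.from_quat([q[1],q[2],q[3],q[0]]),s
E
python3 - <<'E'
from h import *
d=r.read_camera("side"); f=d["frame"]
np.set_printoptions(precision=4,suppress=True)
for t,z in (("tap_a",.062),("tap_a_grip",.096),("crucible_a",.064),("tray",0),("station_a",.016),("tin",0),("timer",0),("vial",0),("jar",0)):
    for x in r.mark_of(t,"side"): print(t,round(x["conf"],2),np.round(x["pixel"],1),at(d,x["pixel"],z)[:2])
cv2.imwrite("pics/c1.png",cv2.resize(f[190:275,270:370,::-1],None,fx=7,fy=7,interpolation=cv2.INTER_CUBIC))
R=cv2.Rodrigues(d["rvec"])[0]; print("cam",-R.T@d["tvec"].ravel())
E
```

```text
tap_a 0.6 [309.4 230.9] [0.4696 0.2295]
tap_a 0.57 [299.1 224.5] [0.4496 0.2724]
tap_a 0.51 [318.9 245. ] [0.4757 0.153 ]
tap_a 0.48 [319.1 205.6] [0.5387 0.3591]
tap_a 0.4 [291.9 212.3] [0.4459 0.3472]
tap_a_grip 0.67 [313.6 237. ] [0.4596 0.1482]
tap_a_grip 0.5 [330.6 253.2] [0.481  0.0632]
crucible_a 0.71 [314.8 205.5] [0.5249 0.3609]
crucible_a 0.62 [292.  212.4] [0.4454 0.3433]
crucible_a 0.57 [326.  220.5] [0.5321 0.265 ]
crucible_a 0.54 [345.9 237.3] [0.5593 0.1622]
crucible_a 0.5 [312.4 293.1] [ 0.4019 -0.0364]
tray 0.56 [326.1 326.8] [ 0.4179 -0.0945]
station_a 0.73 [328.5 255.6] [0.5045 0.1555]
station_a 0.54 [314.5 207.4] [0.5421 0.427 ]
tin 0.88 [352.7 412.9] [ 0.3978 -0.3341]
tin 0.62 [262.2 211.9] [0.3713 0.4811]
timer 0.87 [261.4 211.8] [0.3688 0.4826]
timer 0.74 [314.8 205. ] [0.5548 0.4678]
timer 0.26 [317.1 234.6] [0.5103 0.2908]
timer 0.26 [325.7 329.5] [ 0.4143 -0.1027]
vial 0.81 [373.6 386.5] [ 0.4615 -0.2885]
vial 0.77 [376.5 401.8] [ 0.4529 -0.3247]
vial 0.34 [295.2 192.9] [0.5113 0.5735]
jar 0.83 [298.  192.4] [0.5219 0.5738]
cam [ 0.195  -0.82    0.7929]
```

View pics/c1.png

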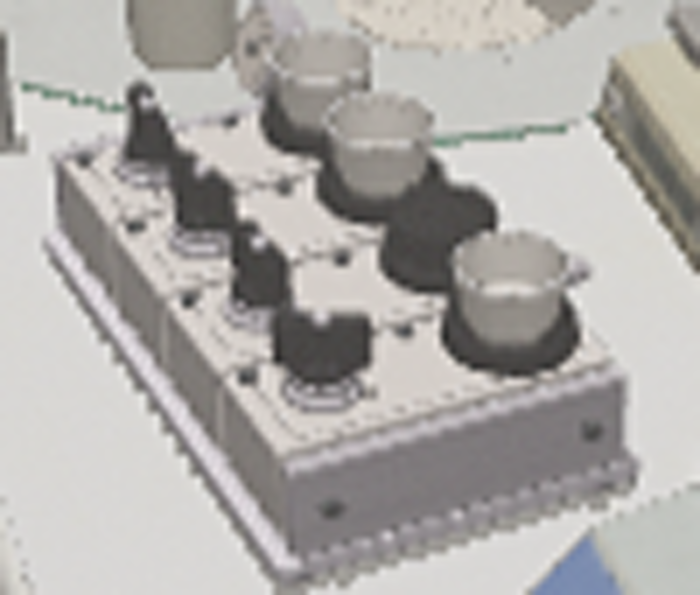

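The nearest tap, at crop (320,345), is clearly the open one, with its bar across the row. The three taps behind it have their bars along the row. Of the crucible candidates, I choose the white one behind the open tap, at (346,237) in the full picture. I reject the white ones at (326,220) and (316,205), and the red one at (312,293). Now I'll move towards a hover over the tap.

Request:
move_arm(
  dp=[
    [0.8,-0.9,0],
    [1.6,-1.8,0],
    [2.4,-2.7,0],
    [3.2,-3.6,0],
    [4.0,-4.5,0],
  ],
  delta_rot=[
    [0,0,-1.7],
    [0,0,-3.4],
    [0,0,-5.1],
    [0,0,-6.8],
    [0,0,-8.5],
  ],
  claw=[1,1,0.5,0.5,0.4],
  force=40,
)

```text
t: 1.5
eef_pos: [0.2463, -0.2885, 0.2314]
orientation: [0.0, 0.874, 0.486, 0.0]
wrist_force: [1.9, 1.0, 0.0]
grip_width: 0.0443
finger_force: 0.0
```

```bash
cat >> h.py <<'E'
def go(P,yaw=None,cur=None):
    p,R,s=pose(); M=R.as_matrix()
    y0=np.arctan2(M[1,0],M[0,0])
    print("yaw",round(y0,3),"tilt",np.round(M[:,2],4),"p",np.round(p,4))
    dz=0 if yaw is None else -np.rad2deg(yaw-y0)/5
    dp=M.T@(np.array(P)-p)/.04
    print("dp",np.round(dp,3),"rows",np.linalg.norm(dp)*.04/.05,"rotz",round(dz,2),"rows",abs(dz)*5/8.59)
E
python3 - <<'E'
from h import *
go([.47,.15,.231],2.8)
E
```

```text
yaw 1.016 tilt [ 7.e-04 -5.e-04 -1.e+00] p [ 0.2463 -0.2885  0.2314]
dp [ 1.2263e+01 -1.0250e+00  8.0000e-03] rows 9.844888508610094 rotz -20.45 rows 11.901441683063815
```

Request:
move_arm(
  dp=[
    [1.1,-0.1,0],
    [2.2,-0.2,0],
    [3.3,-0.3,0],
    [4.4,-0.4,0],
    [5.5,-0.5,0],
  ],
  delta_rot=[
    [0,0,-1.7],
    [0,0,-3.4],
    [0,0,-5.1],
    [0,0,-6.8],
    [0,0,-8.5],
  ],
  claw=[0.4,0.4,0.4,0.4,0.4],
)

```text
t: 2.0
eef_pos: [0.3464, -0.0915, 0.2317]
orientation: [0.001, 0.638, 0.77, 0.0]
wrist_force: [1.0, 0.3, -0.4]
grip_width: 0.0341
finger_force: 0.0
```

```bash
python3 - <<'E'
from h import *
go([.45,.13,.231],2.8)
E
```

```text
yaw 1.758 tilt [ 1.4e-03 -7.0e-04 -1.0e+00] p [ 0.3464 -0.0915  0.2317]
dp [4.958 3.576 0.016] rows 4.890360374517938 rotz -11.94 rows 6.949048904490004
```

Request:
move_arm(
  dp=[
    [0.9,0.7,0],
    [1.8,1.4,0],
    [2.7,2.1,0],
    [3.6,2.8,0],
    [4.5,3.4,0],
  ],
  delta_rot=[
    [0,0,-1.7],
    [0,0,-3.4],
    [0,0,-5.1],
    [0,0,-6.8],
    [0,0,-8.5],
  ],
  claw=[0.4,0.4,0.4,0.4,0.4],
)

```text
t: 2.5
eef_pos: [0.4479, 0.1105, 0.2314]
orientation: [0.0, 0.315, 0.949, 0.0]
wrist_force: [1.1, -0.3, 0.3]
grip_width: 0.0339
finger_force: 0.0
```

```bash
python3 - <<'E'
from h import *
go([.476,.15,.231],2.8)
np.set_printoptions(precision=4,suppress=True)
d=r.read_camera("wrist"); f=d["frame"]
R=cv2.Rodrigues(d["rvec"])[0]; print("cam",-R.T@d["tvec"].ravel(),"axis",R[2])
cv2.imwrite("pics/w1.png",f[:,:,::-1])
for t,z in (("tap_a",.062),("tap_a_grip",.096),("crucible_a",.064),("station_a",.016)):
    for x in r.mark_of(t,"wrist"): print(t,round(x["conf"],2),np.round(x["pixel"],1),at(d,x["pixel"],z)[:2])
for x in r.cut_out("tap_a","wrist"): print(x["conf"],x["pixel"],x["pixels"].sum())
E
```

```text
yaw 2.501 tilt [ 1.e-03 -2.e-04 -1.e+00] p [0.4479 0.1105 0.2314]
dp [0.026 1.211 0.011] rows 0.9691142223476474 rotz -3.43 rows 1.995007032310165
cam [0.3853 0.158  0.3735] axis [ 0.2469 -0.1826 -0.9517]
tap_a 0.96 [420.5 156.2] [0.4587 0.2151]
tap_a 0.71 [480.9 100.7] [0.4506 0.2762]
tap_a 0.71 [549.8  40.4] [0.4441 0.3381]
tap_a 0.66 [367.6 207. ] [0.4681 0.1554]
tap_a_grip 0.7 [372.6 212.9] [0.4653 0.1562]
tap_a_grip 0.38 [542.3 176.3] [0.5185 0.2745]
crucible_a 0.95 [544.  177.3] [0.5354 0.2887]
crucible_a 0.75 [429.  269.9] [0.5501 0.1675]
crucible_a 0.65 [242.5 224.8] [0.4148 0.0579]
station_a 0.67 [385.5 227.3] [0.5088 0.1578]
station_a 0.21 [372.2 217.3] [0.492  0.1528]
0.84 [369.4, 214.9] 1000
0.79 [495.4, 97.4] 1671
0.59 [568.2, 29.7] 2077
0.56 [430.3, 154.5] 1215
```

View pics/w1.png

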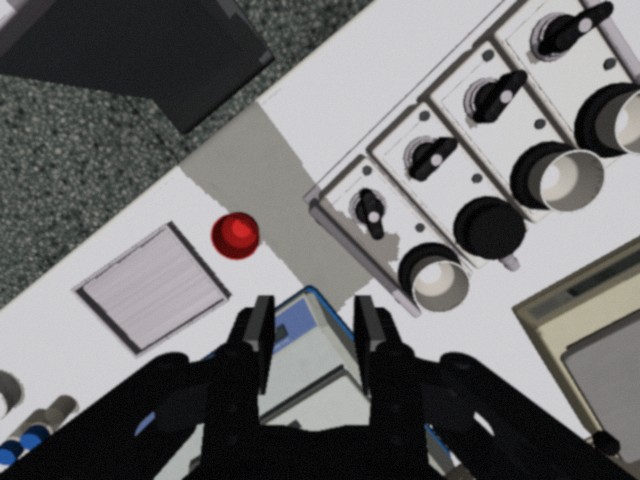

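The wrist view shows the open tap at (372,213) and its crucible at (435,283) behind it, with the stopper at (490,228). The red look-alike is at (236,235) and the tray at (153,287). The tap spacing (61 mm) and the tap-to-crucible distance (83 mm) agree with the drawing. Next I fit the bar angle.

```bash
cat >> h.py <<'E'
from scipy.optimize import minimize
def fitbar(d,x0,y0,yw,win=.03,off=True):
    f=d["frame"].astype(int); dark=(f.max(2)<75)
    u,v=proj(d,[x0,y0,.087])[0].astype(int)
    s=int(.026*d["K"][0,0]/np.linalg.norm(cv2.Rodrigues(d["rvec"])[0]@[x0,y0,.087]+d["tvec"].ravel()))+6
    m=np.zeros(dark.shape,np.uint8); m[v-s:v+s,u-s:u+s]=dark[v-s:v+s,u-s:u+s]
    S=8
    M=cv2.resize(m[v-s:v+s,u-s:u+s].astype(np.float32),None,fx=S,fy=S)
    def c(q):
        a=np.array([[i*.0055,j*.0205,k] for i in(-1,1) for j in(-1,1) for k in(.076,.098)])
        R=Ro.from_euler('z',q[2]).as_matrix(); P=a@R.T+[q[0],q[1],0]
        h=cv2.convexHull(((proj(d,P)-[u-s,v-s]+.5)*S).astype(np.int32).reshape(-1,1,2))
        I=np.zeros(M.shape,np.uint8); cv2.fillPoly(I,[h],1)
        return 1-(I*M).sum()/np.maximum(I,M).sum()
    best=min((minimize(c,[x0,y0,yw+dw],method="Nelder-Mead",options=dict(initial_simplex=[[x0,y0,yw+dw],[x0+.004,y0,yw+dw],[x0,y0+.004,yw+dw],[x0,y0,yw+dw+.15]])) for dw in(-.2,0,.2)),key=lambda o:o.fun)
    return best.x,best.fun
E
python3 - <<'E'
from h import *
np.set_printoptions(precision=4,suppress=True)
d=r.read_camera("wrist")
print("a",fitbar(d,.4675,.1545,.131+1.1),"rel to row = yaw-.131")
print("b",fitbar(d,.4587,.2151,.131)); print(fitbar(d,.4506,.2762,.131)); print(fitbar(d,.4441,.3381,.131))
d=r.read_camera("side"); print("a side",fitbar(d,.4675,.1545,.131+1.1))
print(at(d,(313,296),0))
E
```

```text
a (array([0.4686, 0.1539, 1.1778]), np.float64(0.5028806328773499)) rel to row = yaw-.131
b (array([0.4573, 0.2183, 0.1851]), np.float64(0.34065723419189453))
(array([0.4491, 0.2786, 0.3127]), np.float64(0.3223482370376587))Traceback (most recent call last):
  File "<stdin>", line 5, in <module>
  File "h.py", line 26, in fitbar
    M=cv2.resize(m[v-s:v+s,u-s:u+s].astype(np.float32),None,fx=S,fy=S)
cv2.error: OpenCV(4.12.0) /io/opencv/modules/imgproc/src/resize.cpp:4208: error: (-215:Assertion failed) !ssize.empty() in function 'resize'
```

```bash
python3 - <<'E'
from h import *
go([.4685,.154,.151],2.749)
E
```

```text
yaw 2.492 tilt [ 1.e-04 -4.e-04 -1.e+00] p [0.4468 0.1075 0.2315]
dp [0.273 1.254 2.012] rows 1.9092990959666671 rotz -2.95 rows 1.7144563724109847
```

Request:
move_arm(
  dp=[
    [0.15,0.65,0.8],
    [0.27,1.25,1.6],
    [0.27,1.25,2.0],
    [0.27,1.25,2.0],
  ],
  delta_rot=[
    [0,0,-1.5],
    [0,0,-2.95],
    [0,0,-2.95],
    [0,0,-2.95],
  ],
  claw=[0.35,0.35,0.35,0.35],
)

```text
t: 3.25
eef_pos: [0.4664, 0.1535, 0.1482]
orientation: [-0.003, 0.195, 0.981, -0.001]
wrist_force: [0.4, -0.2, 0.0]
grip_width: 0.0295
finger_force: 0.0
```

```bash
python3 - <<'E'
from h import *
np.set_printoptions(precision=4,suppress=True)
d=r.read_camera("wrist"); f=d["frame"]
cv2.imwrite("pics/w2.png",f[:,:,::-1])
for t,z in (("tap_a",.062),("tap_a_grip",.096),("crucible_a",.064)):
    for x in r.mark_of(t,"wrist"): print(t,round(x["conf"],2),np.round(x["pixel"],1),at(d,x["pixel"],z)[:2])
print(fitbar(d,.4685,.154,1.178))
go([.4685,.154,.078],2.749); print(pose()[2]["moment"],pose()[2]["wrist_force"])
E
```

```text
tap_a 0.9 [590.7 101.4] [0.4437 0.338 ]
tap_a 0.61 [400.3 201.1] [0.4573 0.2175]
tap_a 0.56 [316. 251.] [0.4679 0.155 ]
tap_a_grip 0.86 [315.  267.6] [0.4662 0.1549]
crucible_a 0.95 [541.5 268.2] [0.5357 0.2894]
crucible_a 0.68 [633.1 222.7] [0.5265 0.349 ]
crucible_a 0.62 [162.7 227.5] [0.4146 0.0697]
crucible_a 0.26 [589.6 100.8] [0.4427 0.3361]
(array([0.4677, 0.1551, 1.2022]), np.float64(0.5849353075027466))
yaw 2.75 tilt [ 0.0031  0.0005 -1.    ] p [0.4696 0.1541 0.1532]
dp [ 0.03  -0.016  1.881] rows 1.5049575341474737 rotz 0.01 rows 0.003446945928419782
[-0.0531 -0.0045  0.0368] [-0.5363 -0.2727 -0.3091]
```

View pics/w2.png

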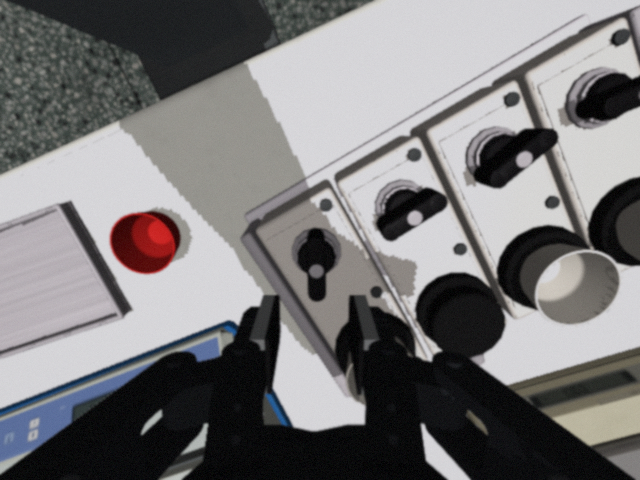

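The bar lines up with the tool's x axis: its ends are at (315,232) and (317,300), and the axis dot is at (316,270), between the fingers. I'll descend and grip.

Request:
move_arm(
  dp=[
    [0.07,0,0.7],
    [0.07,0,1.3],
    [0.07,0,1.87],
    [0.07,0,1.87],
    [0.07,0,1.87],
  ],
  delta_rot=[
    [0,0,0],
    [0,0,0],
    [0,0,0],
    [0,0,0],
    [0,0,0],
  ],
  claw=[0.35,0.35,0.35,0.35,0.2],
)

```text
t: 3.95
eef_pos: [0.4667, 0.1557, 0.0778]
orientation: [0.001, 0.194, 0.981, 0.0]
wrist_force: [-0.2, 0.3, 0.6]
grip_width: 0.0175
finger_force: 0.0
```

Request:
move_arm(
  dp=[
    [0,0,0],
    [0,0,0],
    [0,0,0],
    [0,0,0],
  ],
  delta_rot=[
    [0,0,0],
    [0,0,0],
    [0,0,0],
    [0,0,0],
  ],
  claw=[0.1,0,0,0],
  force=60,
)

```text
t: 4.35
eef_pos: [0.4667, 0.1548, 0.0786]
orientation: [0.001, 0.194, 0.981, -0.001]
wrist_force: [-4.1, -4.1, 3.6]
grip_width: 0.0098
finger_force: 59.5
```

```bash
python3 - <<'E'
from h import *
np.set_printoptions(precision=4,suppress=True)
go([.467,.155,.078]); s=r.observe(); print(s["moment"],s["wrist_force"],s["grip_width"],s["finger_force"],s["joint_positions"],s["t"])
E
```

```text
yaw 2.751 tilt [ 0.0018 -0.0025 -1.    ] p [0.4667 0.1548 0.0786]
dp [-0.005  0.009  0.016] rows 0.014900253918240515 rotz 0 rows 0.0
[-0.9411  0.5865  0.0584] [-4.1238 -4.1327  3.5857] 0.009760008174506733 59.4763058423996 [ 0.1855 -0.0174 -0.2713  1.3156 -0.0028  0.5764] 4.35
```

Request:
move_arm(
  dp=[
    [0,0,0],
    [0,0,0],
    [0,0,0],
    [0,0,0],
    [0,0,0],
  ],
  delta_rot=[
    [0,0,1.0],
    [0,0,2.0],
    [0,0,3.0],
    [0,0,4.0],
    [0,0,5.0],
  ],
  claw=[0,0,0,0,0],
)

```text
t: 4.85
eef_pos: [0.4668, 0.1549, 0.0786]
orientation: [0.001, 0.403, 0.915, -0.001]
wrist_force: [-2.7, -3.7, 3.0]
grip_width: 0.0098
finger_force: 59.5
```

```bash
cat > o.py <<'E'
from h import *
p,R,s=pose();M=R.as_matrix()
print("yaw %.4f"%np.arctan2(M[1,0],M[0,0]),"p",np.round(p,4),"Mz %.3f"%s["moment"][2],np.round(s["wrist_force"],1),"w %.4f f %.0f t %.2f"%(s["grip_width"],s["finger_force"],s["t"]),"tau6 %.3f"%s["tau"][5])
E
python3 o.py
```

```text
yaw 2.3112 p [0.4668 0.1549 0.0786] Mz 0.103 [-2.7 -3.7  3. ] w 0.0098 f 60 t 4.85 tau6 -0.471
```

Request:
move_arm(
  dp=[
    [0,0,0],
    [0,0,0],
    [0,0,0],
    [0,0,0],
    [0,0,0],
  ],
  delta_rot=[
    [0,0,0.8],
    [0,0,1.6],
    [0,0,2.4],
    [0,0,3.0],
    [0,0,3.0],
  ],
  claw=[0,0,0,0,0],
)

```text
t: 5.35
eef_pos: [0.467, 0.155, 0.0786]
orientation: [0.002, 0.518, 0.855, -0.0]
wrist_force: [-2.9, -5.2, 4.8]
grip_width: 0.0099
finger_force: 59.7
```

```bash
python3 o.py
```

```text
yaw 2.0525 p [0.467  0.155  0.0786] Mz -0.109 [-2.9 -5.2  4.8] w 0.0099 f 60 t 5.35 tau6 0.086
```

Request:
move_arm(
  dp=[
    [0,0,0],
    [0,0,0],
    [0,0,0],
  ],
  delta_rot=[
    [0,0,0.2],
    [0,0,0.4],
    [0,0,0.6],
  ],
  claw=[0,0,0],
)

```text
t: 5.65
eef_pos: [0.467, 0.155, 0.0786]
orientation: [0.002, 0.54, 0.842, -0.0]
wrist_force: [-3.6, -4.3, 5.1]
grip_width: 0.0097
finger_force: 59.8
```

```bash
python3 o.py
```

```text
yaw 2.0010 p [0.467  0.155  0.0786] Mz 0.066 [-3.6 -4.3  5.1] w 0.0097 f 60 t 5.65 tau6 -0.032
```

Request:
move_arm(
  dp=[
    [0,0,0],
    [0,0,0],
    [0,0,0],
  ],
  delta_rot=[
    [0,0,0.2],
    [0,0,0.4],
    [0,0,0.6],
  ],
  claw=[0,0,0],
)

```text
t: 5.95
eef_pos: [0.467, 0.155, 0.0786]
orientation: [0.002, 0.562, 0.827, -0.0]
wrist_force: [-2.9, -4.5, 4.7]
grip_width: 0.0097
finger_force: 59.8
```

```bash
python3 o.py
```

```text
yaw 1.9486 p [0.467  0.155  0.0786] Mz 0.095 [-2.9 -4.5  4.7] w 0.0097 f 60 t 5.95 tau6 -0.032
```

Request:
move_arm(
  dp=[
    [0,0,0],
    [0,0,0],
    [0,0,0],
  ],
  delta_rot=[
    [0,0,0.2],
    [0,0,0.4],
    [0,0,0.6],
  ],
  claw=[0,0,0],
)

```text
t: 6.25
eef_pos: [0.4671, 0.155, 0.0786]
orientation: [0.002, 0.583, 0.812, -0.0]
wrist_force: [-2.6, -4.2, 3.6]
grip_width: 0.01
finger_force: 59.7
```

```bash
python3 o.py
```

```text
yaw 1.8962 p [0.4671 0.155  0.0786] Mz 0.092 [-2.6 -4.2  3.6] w 0.0100 f 60 t 6.25 tau6 -0.032
```

Request:
move_arm(
  dp=[
    [0,0,0],
    [0,0,0],
    [0,0,0],
  ],
  delta_rot=[
    [0,0,0.2],
    [0,0,0.4],
    [0,0,0.6],
  ],
  claw=[0,0,0],
)

```text
t: 6.55
eef_pos: [0.4671, 0.155, 0.0786]
orientation: [0.002, 0.604, 0.797, -0.0]
wrist_force: [-2.4, -4.5, 4.4]
grip_width: 0.0095
finger_force: 59.7
```

```bash
python3 o.py
```

```text
yaw 1.8439 p [0.4671 0.155  0.0786] Mz 0.105 [-2.4 -4.5  4.4] w 0.0095 f 60 t 6.55 tau6 -0.032
```

Request:
move_arm(
  dp=[
    [0,0,0],
    [0,0,0],
    [0,0,0],
  ],
  delta_rot=[
    [0,0,0.2],
    [0,0,0.4],
    [0,0,0.6],
  ],
  claw=[0,0,0],
)

```text
t: 6.85
eef_pos: [0.4671, 0.155, 0.0786]
orientation: [0.002, 0.625, 0.781, 0.0]
wrist_force: [-2.8, -4.5, 3.6]
grip_width: 0.0099
finger_force: 59.7
```

```bash
python3 o.py
```

```text
yaw 1.7915 p [0.4671 0.155  0.0786] Mz 0.048 [-2.8 -4.5  3.6] w 0.0099 f 60 t 6.85 tau6 -0.031
```

Request:
move_arm(
  dp=[
    [0,0,0],
    [0,0,0],
    [0,0,0],
  ],
  delta_rot=[
    [0,0,0.2],
    [0,0,0.4],
    [0,0,0.6],
  ],
  claw=[0,0,0],
)

```text
t: 7.15
eef_pos: [0.4672, 0.155, 0.0786]
orientation: [0.002, 0.645, 0.764, 0.0]
wrist_force: [-1.4, -4.4, 4.1]
grip_width: 0.0092
finger_force: 59.7
```

```bash
python3 o.py
```

```text
yaw 1.7392 p [0.4672 0.155  0.0786] Mz 0.091 [-1.4 -4.4  4.1] w 0.0092 f 60 t 7.15 tau6 -0.031
```

Request:
move_arm(
  dp=[
    [0,0,0],
    [0,0,0],
    [0,0,0],
  ],
  delta_rot=[
    [0,0,0.2],
    [0,0,0.4],
    [0,0,0.6],
  ],
  claw=[0,0,0],
)

```text
t: 7.45
eef_pos: [0.4671, 0.155, 0.0786]
orientation: [0.002, 0.665, 0.747, 0.0]
wrist_force: [-3.0, -4.1, 4.5]
grip_width: 0.0097
finger_force: 59.7
```

```bash
python3 o.py
```

```text
yaw 1.6868 p [0.4671 0.155  0.0786] Mz 0.080 [-3.  -4.1  4.5] w 0.0097 f 60 t 7.45 tau6 -0.031
```

Request:
move_arm(
  dp=[
    [0,0,0],
    [0,0,0],
    [0,0,0],
  ],
  delta_rot=[
    [0,0,0.2],
    [0,0,0.4],
    [0,0,0.6],
  ],
  claw=[0,0,0],
)

```text
t: 7.75
eef_pos: [0.4672, 0.155, 0.0786]
orientation: [0.002, 0.684, 0.729, 0.0]
wrist_force: [-2.0, -4.2, 4.7]
grip_width: 0.0096
finger_force: 59.7
```

```bash
python3 o.py
```

```text
yaw 1.6345 p [0.4672 0.155  0.0786] Mz 0.070 [-2.  -4.2  4.7] w 0.0096 f 60 t 7.75 tau6 -0.031
```

Request:
move_arm(
  dp=[
    [0,0,0],
    [0,0,0],
    [0,0,0],
  ],
  delta_rot=[
    [0,0,0.2],
    [0,0,0.4],
    [0,0,0.6],
  ],
  claw=[0,0,0],
)

```text
t: 8.05
eef_pos: [0.4672, 0.155, 0.0786]
orientation: [0.002, 0.703, 0.711, 0.0]
wrist_force: [-1.8, -5.3, 3.8]
grip_width: 0.0097
finger_force: 59.7
```

```bash
python3 o.py
```

```text
yaw 1.5821 p [0.4672 0.155  0.0786] Mz 0.094 [-1.8 -5.3  3.8] w 0.0097 f 60 t 8.05 tau6 -0.031
```

Request:
move_arm(
  dp=[
    [0,0,0],
    [0,0,0],
    [0,0,0],
  ],
  delta_rot=[
    [0,0,0.2],
    [0,0,0.4],
    [0,0,0.6],
  ],
  claw=[0,0,0],
)

```text
t: 8.35
eef_pos: [0.4673, 0.155, 0.0786]
orientation: [0.002, 0.722, 0.692, 0.0]
wrist_force: [-2.1, -5.0, 4.1]
grip_width: 0.0098
finger_force: 59.7
```

```bash
python3 o.py
```

```text
yaw 1.5296 p [0.4673 0.155  0.0786] Mz 0.034 [-2.1 -5.   4.1] w 0.0098 f 60 t 8.35 tau6 -0.030
```

Request:
move_arm(
  dp=[
    [0,0,0],
    [0,0,0],
    [0,0,0],
  ],
  delta_rot=[
    [0,0,0.2],
    [0,0,0.4],
    [0,0,0.6],
  ],
  claw=[0,0,0],
)

```text
t: 8.65
eef_pos: [0.4673, 0.155, 0.0786]
orientation: [0.002, 0.739, 0.673, 0.0]
wrist_force: [-1.4, -4.6, 5.9]
grip_width: 0.0094
finger_force: 59.7
```

```bash
python3 o.py
```

```text
yaw 1.4772 p [0.4673 0.155  0.0786] Mz 0.076 [-1.4 -4.6  5.9] w 0.0094 f 60 t 8.65 tau6 -0.030
```

Request:
move_arm(
  dp=[
    [0,0,0],
    [0,0,0],
    [0,0,0],
  ],
  delta_rot=[
    [0,0,0.2],
    [0,0,0.4],
    [0,0,0.6],
  ],
  claw=[0,0,0],
)

```text
t: 8.95
eef_pos: [0.4673, 0.155, 0.0786]
orientation: [0.002, 0.757, 0.654, 0.0]
wrist_force: [-1.9, -5.1, 3.6]
grip_width: 0.0099
finger_force: 59.7
```

```bash
python3 o.py
```

```text
yaw 1.4253 p [0.4673 0.155  0.0786] Mz 0.244 [-1.9 -5.1  3.6] w 0.0099 f 60 t 8.95 tau6 0.094
```

Request:
move_arm(
  dp=[
    [0,0,0],
    [0,0,0],
  ],
  delta_rot=[
    [0,0,0.1],
    [0,0,0.1],
  ],
  claw=[0,0],
)

```text
t: 9.15
eef_pos: [0.4673, 0.155, 0.0786]
orientation: [0.002, 0.759, 0.651, 0.0]
wrist_force: [-2.7, -4.5, 4.0]
grip_width: 0.0094
finger_force: 59.7
```

```bash
python3 o.py
```

```text
yaw 1.4171 p [0.4673 0.155  0.0786] Mz 0.192 [-2.7 -4.5  4. ] w 0.0094 f 60 t 9.15 tau6 0.178
```

```bash
cat > avg.py <<'E'
from h import *
m=[];t6=[];y=[]
for i in range(10):
    r.read_camera("wrist"); p,R,s=pose(); M=R.as_matrix(); m.append(s["moment"][2]);t6.append(s["tau"][5]); y.append(np.arctan2(M[1,0],M[0,0]))
print("Mz",np.round(m,3),"mean %.3f"%np.mean(m),"tau6",np.round(t6,3)[[0,4,9]],"yaw",np.round(y,4)[[0,9]],s["t"])
E
python3 avg.py
```

```text
Mz [0.202 0.164 0.146 0.108 0.143 0.166 0.191 0.099 0.082 0.182] mean 0.148 tau6 [0.158 0.155 0.155] yaw [1.4171 1.4172] 9.65
```

Request:
move_arm(
  dp=[
    [0,0,0],
    [0,0,0],
  ],
  delta_rot=[
    [0,0,0.05],
    [0,0,0.1],
  ],
  claw=[0,0],
)

```text
t: 9.85
eef_pos: [0.4673, 0.155, 0.0786]
orientation: [0.002, 0.762, 0.648, 0.0]
wrist_force: [-1.8, -4.8, 4.0]
grip_width: 0.0099
finger_force: 59.8
```

```bash
python3 o.py; python3 avg.py
```

```text
yaw 1.4086 p [0.4673 0.155  0.0786] Mz 0.262 [-1.8 -4.8  4. ] w 0.0099 f 60 t 9.85 tau6 0.225
Mz [0.209 0.183 0.207 0.171 0.173 0.238 0.176 0.204 0.232 0.212] mean 0.200 tau6 [0.247 0.201 0.202] yaw [1.4085 1.4085] 10.35
```

Request:
move_arm(
  dp=[
    [0,0,0],
    [0,0,0],
    [0,0,0],
  ],
  delta_rot=[
    [0,0,0.04],
    [0,0,0.08],
    [0,0,0.08],
  ],
  claw=[0,0,0],
)

```text
t: 10.65
eef_pos: [0.4673, 0.155, 0.0786]
orientation: [0.002, 0.764, 0.645, 0.001]
wrist_force: [-2.4, -5.5, 4.6]
grip_width: 0.0098
finger_force: 59.7
```

```bash
python3 o.py; python3 avg.py
```

```text
yaw 1.4017 p [0.4673 0.155  0.0786] Mz 0.259 [-2.4 -5.5  4.6] w 0.0098 f 60 t 10.65 tau6 0.241
Mz [0.239 0.24  0.237 0.208 0.193 0.232 0.245 0.226 0.256 0.248] mean 0.232 tau6 [0.233 0.233 0.233] yaw [1.4017 1.4017] 11.15
```

Mz and tau6 agree at 0.23 N m static, so the tap is firmly shut. I'll release it and rise straight up.

Request:
move_arm(
  dp=[
    [0,0,0],
    [0,0,0],
    [0,0,0],
    [0,0,-0.3],
    [0,0,-1.0],
  ],
  delta_rot=[
    [0,0,0],
    [0,0,0],
    [0,0,0],
    [0,0,0],
    [0,0,0],
  ],
  claw=[0.25,0.35,0.35,0.35,0.35],
)

```text
t: 11.65
eef_pos: [0.4639, 0.1558, 0.1148]
orientation: [-0.002, 0.765, 0.645, -0.002]
wrist_force: [-0.7, -0.0, 0.7]
grip_width: 0.0299
finger_force: 0.0
```

Request:
move_arm(
  dp=[
    [0,0,-0.9],
    [0,0,-1.4],
    [0,0,-1.4],
  ],
  delta_rot=[
    [0,0,-1.6],
    [0,0,-3.4],
    [0,0,-3.4],
  ],
  claw=[0.35,0.35,0.35],
)

```text
t: 11.95
eef_pos: [0.4688, 0.1567, 0.1777]
orientation: [0.003, 0.661, 0.751, 0.004]
wrist_force: [0.0, -1.4, 0.6]
grip_width: 0.0298
finger_force: 0.0
```

```bash
python3 - <<'E'
from h import *
np.set_printoptions(precision=4,suppress=True)
d=r.read_camera("wrist"); f=d["frame"]
cv2.imwrite("pics/w3.png",f[:,:,::-1])
for t,z in (("tap_a",.062),("tap_a_grip",.096),("crucible_a",.064),("station_a",.016),("tray",0)):
    for x in r.mark_of(t,"wrist"): print(t,round(x["conf"],2),np.round(x["pixel"],1),at(d,x["pixel"],z)[:2])
go([.5502,.1665,.176],1.702)
E
```

```text
tap_a 0.97 [308.3 154.3] [0.459  0.2163]
tap_a 0.93 [311.3 240.1] [0.4689 0.1548]
tap_a 0.68 [311.2  53.4] [0.4532 0.2786]
tap_a_grip 0.8 [310.2 252.8] [0.4678 0.1566]
tap_a_grip 0.68 [358.7 224.6] [0.4962 0.1794]
crucible_a 0.79 [438.3  48.7] [0.5325 0.2911]
crucible_a 0.79 [252.2 328.3] [0.4312 0.0762]
crucible_a 0.6 [424.1 235.4] [0.5509 0.1693]
crucible_a 0.27 [309.8 251.1] [0.4688 0.1467]
station_a 0.56 [355.1 224.1] [0.5067 0.1596]
yaw 1.696 tilt [-0.0032 -0.0005 -1.    ] p [0.465  0.1558 0.1708]
dp [-0.001  2.146 -0.137] rows 1.7203382775979554 rotz -0.06 rows 0.03754623393311557
```

View pics/w3.png

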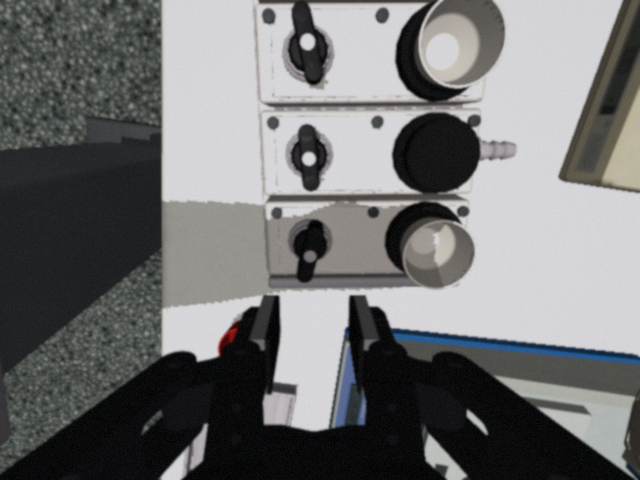

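The tap bar now lies just past the row direction, from (318,225) to (305,275). The crucible rim is centred near (437,253), and the blue-edged balance lies below row 330. I'll check clearances and the rim centre.

```bash
python3 - <<'E'
from h import *
np.set_printoptions(precision=4,suppress=True)
d=r.read_camera("wrist")
print("rim",at(d,(437,253),.1),"rim L/R/T/B",[at(d,p,.1)[:2] for p in((400,254),(474,253),(437,217),(437,289))])
for z in (0.0,.08): print("bal",at(d,(450,338),z),at(d,(347,330),z),"beige",at(d,(562,180),z))
s=r.cut_out("crucible_a","wrist")
for x in s:
    e=np.argwhere(x["pixels"]); print(x["conf"],x["pixel"],e.min(0)[::-1],e.max(0)[::-1])
d=r.read_camera("side")
for x in r.cut_out("crucible_a","side"):
    e=np.argwhere(x["pixels"]); print(x["conf"],x["pixel"],e.min(0)[::-1],e.max(0)[::-1])
for q in((.551,.167,.1),(.551,.167,.064)): print(proj(d,q))
# big balance corner (crop pix -> full)
for z in (0,.05,.08): print(at(d,(220+335/2.66,140+370/2.66),z),at(d,(220+400/2.66,140+305/2.66),z))
E
```

```text
rim [0.5408 0.1691 0.1   ] rim L/R/T/B [array([0.5182, 0.1655]), array([0.5635, 0.172 ]), array([0.5356, 0.1916]), array([0.5464, 0.1451])]
bal [0.6135 0.0531 0.    ] [0.5115 0.0489 0.    ] beige [0.6706 0.2165 0.    ]
bal [0.5732 0.0994 0.08  ] [0.4973 0.0963 0.08  ] beige [0.6158 0.221  0.08  ]
0.75 [473.9, 39.6] [426   0] [525  84]
0.58 [449.0, 252.3] [410 219] [489 293]
0.65 [343.5, 230.9] [334 222] [351 239]
0.61 [312.9, 285.6] [305 278] [321 295]
0.52 [327.7, 211.0] [318 203] [331 217]
0.5 [315.4, 199.7] [310 195] [317 208]
[[342.7835 226.4206]]
[[342.6144 236.9012]]
[0.5237 0.059  0.    ] [0.6295 0.1415 0.    ]
[0.503  0.0036 0.05  ] [0.6021 0.0809 0.05  ]
[ 0.4906 -0.0297  0.08  ] [0.5856 0.0445 0.08  ]
```

```bash
python3 - <<'E'
from h import *
np.set_printoptions(precision=4,suppress=True)
d=r.read_camera("wrist")
x=[x for x in r.cut_out("crucible_a","wrist") if abs(x["pixel"][0]-449)<15][0]
e=np.argwhere(x["pixels"]); print(e.min(0)[::-1],e.max(0)[::-1])
(a,b),rr=cv2.minEnclosingCircle(e[:,::-1].astype(np.float32)); print("circle",a,b,rr,at(d,(a,b),.1))
print("pred px for .551,.167", proj(d,[(.551,.167,.1),(.551,.167,.064)]))
for t,z in (("tap_a",.062),("tap_a_grip",.096),("crucible_a",.064)):
    for x in r.mark_of(t,"wrist"): print(t,round(x["conf"],2),np.round(x["pixel"],1),at(d,x["pixel"],z)[:2])
go([.551,.167,.176],1.702)
E
```

```text
[409 219] [489 292]
circle 448.1666564941406 252.6666717529297 40.86742401123047 [0.5487 0.17   0.1   ]
pred px for .551,.167 [[450.6864 257.6194]
 [432.7506 240.3572]]
tap_a 0.82 [317.  240.1] [0.4683 0.1561]
tap_a 0.8 [313.2  53.2] [0.4503 0.2767]
tap_a 0.69 [314.1 155.4] [0.4586 0.2154]
tap_a_grip 0.97 [316.4 252.9] [0.4674 0.1581]
crucible_a 0.89 [451.8  48.7] [0.5345 0.2893]
crucible_a 0.86 [431.6 239.6] [0.5501 0.1675]
yaw 1.697 tilt [-0.0002  0.     -1.    ] p [0.466  0.1559 0.1724]
dp [ 0.006  2.143 -0.089] rows 1.7158079051342097 rotz -0.05 rows 0.031601089713913094
```

Request:
move_arm(
  dp=[
    [0,1.1,0],
    [0.02,2.13,0],
    [0.02,2.13,0.6],
    [0.02,2.13,1.2],
    [0.02,2.13,1.2],
  ],
  delta_rot=[
    [0,0,0],
    [0,0,0],
    [0,0,0],
    [0,0,0],
    [0,0,0],
  ],
  claw=[0.7,0.7,0.7,0.7,0.7],
)

```text
t: 13.2
eef_pos: [0.5479, 0.167, 0.1199]
orientation: [-0.003, 0.661, 0.75, -0.003]
wrist_force: [-0.8, -0.0, -0.7]
grip_width: 0.0596
finger_force: 0.0
```

```bash
python3 - <<'E'
from h import *
d=r.read_camera("wrist"); cv2.imwrite("pics/w4.png",d["frame"][:,:,::-1])
go([.5502,.1672,.080],1.702); print(r.observe()["grip_width"])
E
```

```text
yaw 1.697 tilt [-5.1e-03 -9.0e-04 -1.0e+00] p [0.5488 0.1672 0.1223]
dp [-0.003  0.041  1.056] rows 0.845633556232642 rotz -0.05 rows 0.03139364042527362
0.05958198265158137
```

View pics/w4.png

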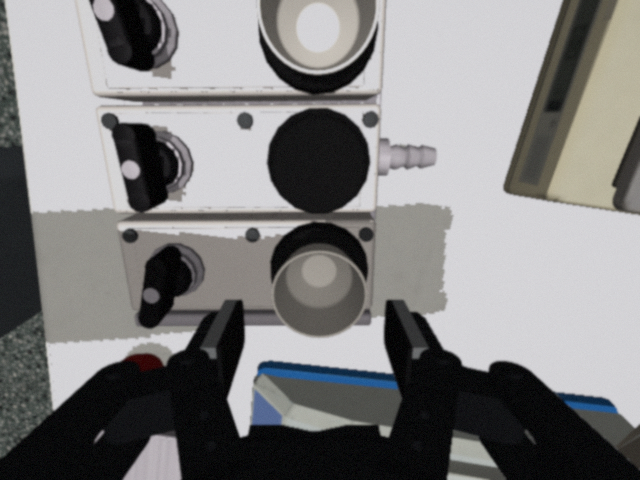

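The crucible rim is centred at (319,291), midway between the fingertips at columns 230 and 400. I'll descend and grip.

Request:
move_arm(
  dp=[
    [0,0.02,0.4],
    [0,0.02,0.8],
    [0,0.02,1.05],
    [0,0.02,1.05],
    [0,0.02,1.05],
  ],
  delta_rot=[
    [0,0,0],
    [0,0,0],
    [0,0,0],
    [0,0,0],
    [0,0,0],
  ],
  claw=[0.7,0.7,0.7,0.65,0.6],
  force=30,
)

```text
t: 13.75
eef_pos: [0.5517, 0.1677, 0.0836]
orientation: [0.0, 0.661, 0.75, 0.001]
wrist_force: [0.1, -0.1, 0.3]
grip_width: 0.0511
finger_force: 0.0
```

Request:
move_arm(
  dp=[
    [0,0,0],
    [0,0,0],
    [0,0,0],
    [0,0,0],
    [0,0,0],
  ],
  delta_rot=[
    [0,0,0],
    [0,0,0],
    [0,0,0],
    [0,0,0],
    [0,0,0],
  ],
  claw=[0.5,0.45,0.4,0.4,0.4],
)

```text
t: 14.25
eef_pos: [0.5521, 0.1677, 0.0842]
orientation: [0.001, 0.661, 0.75, 0.001]
wrist_force: [-0.9, -0.9, 5.8]
grip_width: 0.0447
finger_force: 30.9
```

```bash
python3 o.py
```

```text
yaw 1.6974 p [0.5521 0.1677 0.0842] Mz -0.037 [-0.9 -0.9  5.8] w 0.0447 f 31 t 14.25 tau6 -0.003
```

Request:
move_arm(
  dp=[
    [0,0,-0.15],
    [0,0,-0.4],
    [0,0,-0.8],
    [0,0,-1.3],
    [0,0,-1.8],
  ],
  delta_rot=[
    [0,0,0],
    [0,0,0],
    [0,0,0],
    [0,0,0],
    [0,0,0],
  ],
  claw=[0.4,0.4,0.4,0.4,0.4],
)

```text
t: 14.75
eef_pos: [0.5511, 0.1675, 0.1552]
orientation: [-0.0, 0.661, 0.75, -0.0]
wrist_force: [0.8, 0.1, -0.5]
grip_width: 0.045
finger_force: 30.8
```

```bash
python3 o.py; python3 - <<'E'
from h import *
np.set_printoptions(precision=4,suppress=True)
d=r.read_camera("wrist"); a=d["frame"]
x=r.cut_out("crucible_a","wrist"); print([(round(i["conf"],2),np.round(i["pixel"])) for i in x])
s=r.read_camera("side"); b=s["frame"]
for t in("tray","crucible_a"):
  for x in r.mark_of(t,"side"): print(t,round(x["conf"],2),np.round(x["pixel"],1),at(s,x["pixel"],0)[:2])
x=r.cut_out("tray","side")[0]; e=np.argwhere(x["pixels"])[:,::-1]
box=cv2.boxPoints(cv2.minAreaRect(e.astype(np.float32))); hull=cv2.approxPolyDP(cv2.convexHull(e.astype(np.int32)),5,True)[:,0]
print("tray corners",[(tuple(p),at(s,p.astype(float),.014)[:2]) for p in hull])
A=np.zeros((480,800,3),np.uint8); A[:240,:320]=cv2.resize(a,(320,240)); A[:,320:]=cv2.resize(b[190:355,250:415],(480,480),interpolation=cv2.INTER_CUBIC)
cv2.imwrite("pics/m5.png",A[:,:,::-1])
E
```

```text
yaw 1.6973 p [0.5511 0.1675 0.1552] Mz 0.016 [ 0.8  0.1 -0.5] w 0.0450 f 31 t 14.75 tau6 0.000
[(0.89, array([147., 345.])), (0.88, array([310.,  36.])), (0.81, array([314., 328.]))]
tray 0.91 [326.6 326.8] [ 0.4191 -0.0949]
tray 0.32 [317.9 205. ] [0.565  0.4644]
crucible_a 0.71 [343.3 216.6] [0.6237 0.365 ]
crucible_a 0.6 [325.3 218.6] [0.563  0.3721]
crucible_a 0.56 [312.2 289.6] [0.4234 0.046 ]
crucible_a 0.49 [317.7 205.6] [0.5632 0.4607]
tray corners [((np.int32(354), np.int32(341)), array([ 0.4617, -0.1692])), ((np.int32(312), np.int32(349)), array([ 0.363 , -0.1628])), ((np.int32(300), np.int32(306)), array([ 0.3729, -0.0194])), ((np.int32(339), np.int32(300)), array([ 0.4734, -0.0286]))]
```

View pics/m5.png

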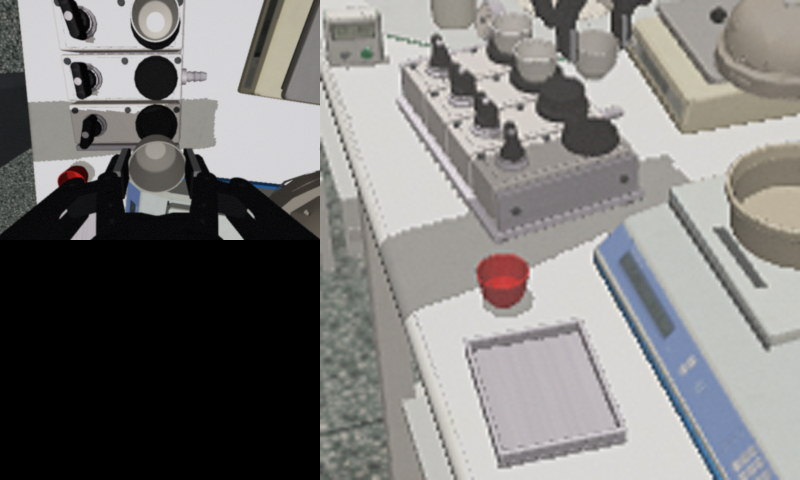

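The side view shows the crucible lifted upright and held by its rim at (597,50), with its collar empty. The tray is at (545,395) and the red look-alike at (503,280). I'll carry it back over the block first, then across to the tray.

Request:
move_arm(
  dp=[
    [-0.2,-0.4,-0.3],
    [-0.5,-0.9,-0.5],
    [-0.8,-1.4,-0.5],
    [-1.1,-2.0,-0.5],
    [-1.4,-2.5,-0.5],
  ],
  delta_rot=[
    [0,0,0],
    [0,0,0],
    [0,0,0],
    [0,0,0],
    [0,0,0],
  ],
  claw=[0.4,0.4,0.4,0.4,0.4],
)

```text
t: 15.55
eef_pos: [0.4571, 0.0988, 0.1728]
orientation: [-0.001, 0.661, 0.75, -0.001]
wrist_force: [0.1, 0.3, -0.1]
grip_width: 0.0447
finger_force: 30.8
```

```bash
python3 o.py; python3 -c "
from h import *
go([.418,-.095,.10])"
```

```text
yaw 1.6976 p [0.4571 0.0988 0.1728] Mz 0.043 [ 0.1  0.3 -0.1] w 0.0447 f 31 t 15.55 tau6 0.185
yaw 1.698 tilt [-3.1e-03 -3.0e-04 -1.0e+00] p [0.4571 0.0988 0.1728]
dp [-4.684 -1.578  1.825] rows 4.214914493533553 rotz 0 rows 0.0
```

Request:
move_arm(
  dp=[
    [-0.4,-0.1,0],
    [-1.1,-0.35,0],
    [-1.8,-0.6,0],
    [-2.5,-0.85,0],
    [-3.2,-1.1,0],
  ],
  delta_rot=[
    [0,0,0],
    [0,0,0],
    [0,0,0],
    [0,0,0],
    [0,0,0],
  ],
  claw=[0.4,0.4,0.4,0.4,0.4],
)

```text
t: 16.05
eef_pos: [0.4304, -0.0339, 0.1729]
orientation: [-0.001, 0.661, 0.751, -0.001]
wrist_force: [1.0, 0.0, 0.0]
grip_width: 0.045
finger_force: 30.9
```

Request:
move_arm(
  dp=[
    [-0.5,-0.2,0.2],
    [-1.0,-0.3,0.6],
    [-1.3,-0.4,1.1],
    [-1.5,-0.48,1.5],
    [-1.5,-0.48,1.8],
  ],
  delta_rot=[
    [0,0,0],
    [0,0,0],
    [0,0,0],
    [0,0,0],
    [0,0,0],
  ],
  claw=[0.4,0.4,0.4,0.4,0.4],
)

```text
t: 16.55
eef_pos: [0.4184, -0.0954, 0.0998]
orientation: [-0.002, 0.662, 0.75, -0.001]
wrist_force: [0.3, -0.2, -0.8]
grip_width: 0.045
finger_force: 30.9
```

```bash
python3 - <<'E'
from h import *
np.set_printoptions(precision=4,suppress=True)
s=r.read_camera("side"); b=s["frame"]; w=r.read_camera("wrist"); a=w["frame"]
for x in r.mark_of("tray","wrist"): print("tray w",round(x["conf"],2),np.round(x["pixel"],1),at(w,x["pixel"],0)[:2])
for x in r.mark_of("tray","side"): print("tray s",round(x["conf"],2),np.round(x["pixel"],1),at(s,x["pixel"],0)[:2])
for x in r.mark_of("crucible_a","side"): print("cru",round(x["conf"],2),np.round(x["pixel"],1),at(s,x["pixel"],.08)[:2])
A=np.zeros((480,800,3),np.uint8); A[:240,:320]=cv2.resize(a,(320,240)); A[:,320:]=cv2.resize(b[230:365,250:385],(480,480),interpolation=cv2.INTER_CUBIC)
cv2.imwrite("pics/m6.png",A[:,:,::-1])
go([.418,-.095,.026]); print(r.observe()["grip_width"],r.observe()["finger_force"],r.observe()["t"])
E
```

```text
tray w 0.79 [320.  240.9] [ 0.4214 -0.0905]
tray s 0.66 [324.  328.1] [ 0.4118 -0.0971]
cru 0.53 [312.3 292.3] [ 0.3979 -0.0508]
yaw 1.698 tilt [ 0.0005 -0.     -1.    ] p [ 0.4205 -0.0947  0.1029]
dp [-0.    -0.064  1.922] rows 1.5387364576084313 rotz 0 rows 0.0
0.04469979247084361 30.87842781042127 16.8
```

View pics/m6.png

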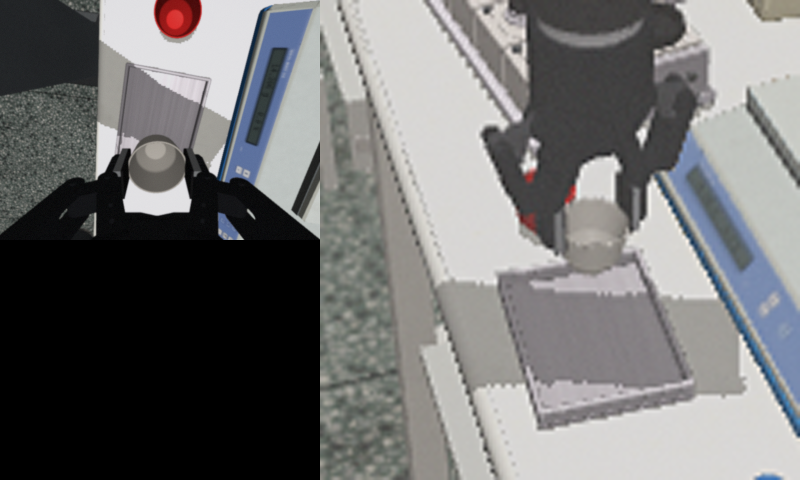

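The crucible hangs upright over the tray at (597,235), and the tray lies flat below it. I'll lower it, watching the force.

Request:
move_arm(
  dp=[
    [0,0,0.6],
    [0,0,1.2],
    [0,0,1.6],
    [0,0,1.85],
    [0,0,1.85],
  ],
  delta_rot=[
    [0,0,0],
    [0,0,0],
    [0,0,0],
    [0,0,0],
    [0,0,0],
  ],
  claw=[0.4,0.4,0.4,0.4,0.4],
)

```text
t: 17.3
eef_pos: [0.4196, -0.0945, 0.0279]
orientation: [-0.001, 0.661, 0.751, -0.0]
wrist_force: [0.2, 0.4, -0.1]
grip_width: 0.0449
finger_force: 30.9
```

```bash
python3 o.py
```

```text
yaw 1.6981 p [ 0.4196 -0.0945  0.0279] Mz 0.056 [ 0.2  0.4 -0.1] w 0.0449 f 31 t 17.30 tau6 0.001
```

Bottom is about 4.7 mm above the tray floor.

Request:
move_arm(
  dp=[
    [0,0,0.03],
    [0,0,0.06],
    [0,0,0.09],
    [0,0,0.09],
  ],
  delta_rot=[
    [0,0,0],
    [0,0,0],
    [0,0,0],
    [0,0,0],
  ],
  claw=[0.4,0.4,0.4,0.4],
)

```text
t: 17.7
eef_pos: [0.4206, -0.0952, 0.0254]
orientation: [0.0, 0.661, 0.75, 0.0]
wrist_force: [0.3, -0.2, -1.1]
grip_width: 0.0449
finger_force: 30.9
```

```bash
python3 o.py
```

```text
yaw 1.6973 p [ 0.4206 -0.0952  0.0254] Mz -0.021 [ 0.3 -0.2 -1.1] w 0.0449 f 31 t 17.70 tau6 0.000
```

Request:
move_arm(
  dp=[
    [0,0,0.02],
    [0,0,0.04],
    [0,0,0.05],
    [0,0,0.05],
  ],
  delta_rot=[
    [0,0,0],
    [0,0,0],
    [0,0,0],
    [0,0,0],
  ],
  claw=[0.4,0.4,0.4,0.4],
)

```text
t: 18.1
eef_pos: [0.4203, -0.0952, 0.0232]
orientation: [0.0, 0.661, 0.75, -0.0]
wrist_force: [-0.8, -1.1, 1.7]
grip_width: 0.0451
finger_force: 31.0
```

```bash
python3 o.py
```

```text
yaw 1.6972 p [ 0.4203 -0.0952  0.0232] Mz 0.006 [-0.8 -1.1  1.7] w 0.0451 f 31 t 18.10 tau6 -0.000
```

Request:
move_arm(
  dp=[
    [0,0,0.015],
    [0,0,0.015],
    [0,0,0.015],
  ],
  delta_rot=[
    [0,0,0],
    [0,0,0],
    [0,0,0],
  ],
  claw=[0.4,0.4,0.4],
)

```text
t: 18.4
eef_pos: [0.4204, -0.0953, 0.0231]
orientation: [0.0, 0.661, 0.75, -0.0]
wrist_force: [-1.7, -0.2, 5.8]
grip_width: 0.0447
finger_force: 31.3
```

```bash
python3 o.py
```

```text
yaw 1.6972 p [ 0.4204 -0.0953  0.0231] Mz 0.048 [-1.7 -0.2  5.8] w 0.0447 f 31 t 18.40 tau6 -0.002
```

Contact is felt at 5.8 N, so I'll open and withdraw.

Request:
move_arm(
  dp=[
    [0,0,0],
    [0,0,0],
    [0,0,0],
    [0,0,0],
    [0,0,-0.3],
  ],
  delta_rot=[
    [0,0,0],
    [0,0,0],
    [0,0,0],
    [0,0,0],
    [0,0,0],
  ],
  claw=[0.57,0.63,0.7,0.7,0.7],
)

```text
t: 18.9
eef_pos: [0.4184, -0.0943, 0.0328]
orientation: [-0.002, 0.661, 0.75, -0.001]
wrist_force: [-0.1, 0.8, 0.3]
grip_width: 0.0599
finger_force: 0.0
```

Request:
move_arm(
  dp=[
    [0,0,-0.5],
    [0,0,-1.2],
    [0,0,-2.2],
    [0,0,-3.2],
    [0,0,-3.2],
  ],
  delta_rot=[
    [0,0,0],
    [0,0,0],
    [0,0,0],
    [0,0,0],
    [0,0,0],
  ],
  claw=[0.7,0.7,0.7,0.7,0.7],
)

```text
t: 19.4
eef_pos: [0.424, -0.0966, 0.1699]
orientation: [0.006, 0.661, 0.75, 0.002]
wrist_force: [0.3, -0.4, 0.5]
grip_width: 0.0598
finger_force: 0.0
```

```bash
python3 o.py; python3 - <<'E'
from h import *
np.set_printoptions(precision=4,suppress=True)
s=r.read_camera("side"); b=s["frame"]; w=r.read_camera("wrist"); a=w["frame"]
for t,z in(("tray",0),("crucible_a",.003)):
  for c,d in(("side",s),("wrist",w)):
    for x in r.mark_of(t,c): print(t,c,round(x["conf"],2),np.round(x["pixel"],1),at(d,x["pixel"],z)[:2])
A=np.zeros((480,800,3),np.uint8); A[:240,:320]=cv2.resize(a,(320,240)); A[:,320:]=cv2.resize(b[190:355,250:415],(480,480),interpolation=cv2.INTER_CUBIC)
cv2.imwrite("pics/m7.png",A[:,:,::-1])
E
```

```text
yaw 1.6974 p [ 0.424  -0.0966  0.1699] Mz -0.060 [ 0.3 -0.4  0.5] w 0.0598 f 0 t 19.40 tau6 0.000
tray side 0.57 [322.4 328. ] [ 0.4082 -0.0956]
tray wrist 0.6 [306.7 213.9] [ 0.4179 -0.0915]
crucible_a side 0.63 [311. 292.] [0.4169 0.0345]
crucible_a side 0.59 [326.6 325.2] [ 0.4198 -0.0926]
crucible_a wrist 0.95 [334.5  53.8] [0.4238 0.035 ]
crucible_a wrist 0.92 [310.8 217.9] [ 0.4218 -0.0939]
crucible_a wrist 0.35 [310.8 213.3] [ 0.4213 -0.0898]
```

View pics/m7.png

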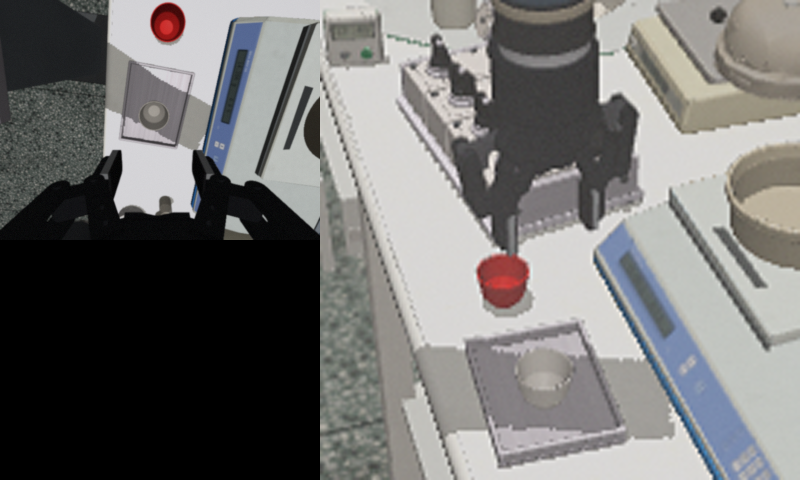

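The crucible stands upright in the middle of the tray, at (545,378). The tap was left shut, and the gripper is clear. I'll hand it in.

```bash
python3 -c "
from cell import r
print(r.finish_job())"
```

```text
the job is handed in; nothing more can be done
None
```

I closed the open tap on its washer to about 0.23 N m held still (roughly 0.3 while turning), then stood its crucible upright in the middle of the steel tray and handed the job in at about 20 s; the hand-in returned no verdict.

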